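Bevel a sawn bar end with forward file strokes on a stop board

TASK

Slide the aluminium bar snug into the corner of the stop board, against the cleat and the end stop, then take the flat file by its handle and bevel the sharp top edge of the bar's sawn end with three long forward strokes, the file's face leaning at about 45 degrees over that edge: start each stroke with the front half of the blade on the edge, push away from you towards the cleat until the rear half has passed over it, and lift the file clear for every return, because the bar is not clamped and a file dragged back pulls it off the cleat. Finish with the bar still snug in the corner and the flat file laid back in its slot of the rest, handle towards you, with the round file and the other things on the bench left where they are.

Things in the scene. Friction and masses are not known exactly. Their poses are not given: they have to be found in the camera images.
- stop_board: Plywood stop board screwed to the bench, 200 (x) x 192 (y) x 36 mm; origin: middle of its underside (bench level); x = filing direction, away from the robot. On it, 18 mm high: a cleat along the far (+x) edge (near face x = 70, 30 wide, y = -100 to 96 mm) and an end stop at the left (+y) end (inner face y = 72, 24 wide, x = -30 to 70 mm).
- corner (a point): Inside corner where the near face of the cleat meets the inner face of the end stop, on the board's top face (36 mm above the bench); axes as the stop board. With the bar home, the bar's origin is 25 mm in -x and 90 mm in -y of it.
- bevel (a point): Middle of the sawn top edge when the bar is home: stop board point (45, -108, 61) mm, fixed to the board. x runs along the edge (filing direction); z is the normal of the 45 degree bevel: halfway between straight up and straight out beyond the sawn end (-y of the board). The flat file's z should lie along it within 20 degrees.
- bar: Loose aluminium flat bar, 50 (x) x 180 (y) x 25 mm, 0.6 kg, lying on the stop board 20 to 45 mm short of the cleat and 12 to 30 mm short of the end stop, skewed up to 7 degrees. Origin: middle of its underside. Sawn end at y = -90 mm; home, it stands 12 mm out past the board's -y edge. Slides easily (friction 0.25); the file bites it (0.9), so dragged back it pulls the bar off the cleat.
- sawn_edge (a point): Middle of the sharp top edge of the bar's sawn end: bar point (0, -90, 25) mm; the edge runs 25 mm either way along the bar's x. This is the edge to file.
- flat_file: Loose flat file, 0.19 kg, face up in one slot of the rest, handle toward the robot. x runs from handle to tip, z is normal to its flat face. Origin: on the axis inside the handle, where to grip it. Black handle 26 wide x 22 mm high, x = -77 to 29; ferrule to 45; flat steel blade 20 wide x 5 mm thick, x = 50 to 250 mm. In the rest its axis is 52.5 mm above the bench.
- blade_mid (a point): Middle of the flat file's blade: file point (150, 0, 0) mm, 100 mm from the tip; axes as the file. A full stroke begins with this point not yet past the bar's near side (stop board x = 20 mm) and ends with it at least 50 mm past that side, the edge still under the blade; then lift it: this point over 73 mm above the bench is clear.
- file_rest: Wooden file rest fixed to the bench, 190 (x) x 180 (y) mm; origin: middle of its underside. Uprights 16 mm thick at x = -35 and 72 mm, each with two notches 32 mm wide at y = 40 and -40 mm, floor 50 mm and tops 64 mm above the bench. Files lie across both uprights, blade to +x, handle free beyond -x. The flat file's origin rests at about (-93, 40 or -40, 52.5) mm, blade middle at x = 57.
- round_file: Round file with the same handle and a round 10 mm blade, lying in the other slot of the rest; which slot varies. Leave it there.
- tape: Tape measure, 62 x 30 x 59 mm, on the bench; origin under its middle. Leave alone.
- pencil: Carpenter's pencil, 165 mm long, 8 mm high; origin under its middle. Leave alone.
- square: Combination square with a 150 mm steel rule, 19 mm high, lying flat. Leave alone.
- screwdriver: Screwdriver lying on the bench. Leave alone.
- glue: White glue bottle, 60 mm wide, 170 mm high. Leave alone.
- offcut: Short offcut of the same aluminium bar, 50 x 45 x 25 mm. Leave alone.
Things that resemble listed ones, but are neither listed nor needed, are in the scene too. Of the things that look like the bar, the larger one is meant.

How it is judged (in metres and radians):
On the way, in this order (a step that is already met when the one before it is completed fails the run):
1. the bar is pushed home against both stops (x of bar in the frame of corner above -0.029 m and y of bar in the frame of corner above -0.094 m and angle between the x axis of bar and the x axis of stop_board, either way round below 0.05 rad), for 0.2 s.
2. the flat file is lifted out of its rest (z of blade_mid in the frame of file_rest above 0.08 m and contact force between the fingers and flat_file above 1 N), for 0.1 s.
3. first stroke begins: the file's face, leaning about 45 degrees, bears on the sawn edge with the front half of the blade (blade middle not yet past the bar's near side) (contact force between flat_file and bar above 1 N and angle between the z axis of flat_file and the z axis of bevel, either way round below 0.36 rad and y of blade_mid in the frame of stop_board between -0.133 and -0.083 m and x of blade_mid in the frame of stop_board below 0.02 m), for 0.04 s.
4. first stroke ends: still bearing on the sawn edge, the blade's middle is at least 50 mm past the bar's near side (contact force between flat_file and bar above 1 N and angle between the z axis of flat_file and the z axis of bevel, either way round below 0.36 rad and y of blade_mid in the frame of stop_board between -0.133 and -0.083 m and x of blade_mid in the frame of stop_board above 0.07 m), for 0.04 s.
5. the file is lifted clear of the bar after the first stroke (contact force between flat_file and bar below 0.1 N and z of blade_mid in the frame of stop_board above 0.073 m), for 0.05 s.
6. second stroke begins: the file's face, leaning about 45 degrees, bears on the sawn edge with the front half of the blade (blade middle not yet past the bar's near side) (all of step 3), for 0.04 s.
7. second stroke ends: still bearing on the sawn edge, the blade's middle is at least 50 mm past the bar's near side (all of step 4), for 0.04 s.
8. the file is lifted clear of the bar after the second stroke (all of step 5), for 0.05 s.
9. third stroke begins: the file's face, leaning about 45 degrees, bears on the sawn edge with the front half of the blade (blade middle not yet past the bar's near side) (all of step 6), for 0.04 s.
10. third stroke ends: still bearing on the sawn edge, the blade's middle is at least 50 mm past the bar's near side (all of step 7), for 0.04 s.
At the end, for the whole second after the job is handed in: The bar lies on the stop board within 4 mm of cleat and end stop, square within 3 degrees; the flat file lies flat in the notches of a slot of the rest, handle towards the robot, blade middle 25 to 110 mm ahead of the rest's middle and within 14 mm of the slot's centre line; both at rest (all of step 1 and z of bar in the frame of stop_board between 0.03 and 0.042 m and z of blade_mid in the frame of file_rest between 0.047 and 0.06 m and x of blade_mid in the frame of file_rest between 0.025 and 0.11 m and (y of blade_mid in the frame of file_rest between 0.026 and 0.054 m or y of blade_mid in the frame of file_rest between -0.054 and -0.026 m) and angle between the x axis of flat_file and the x axis of file_rest, either way round below 0.12 rad and angle between flat_file's own z axis and vertical below 0.2 rad and x of flat_file in the frame of file_rest below -0.04 m and linear speed of each of flat_file, bar below 0.02 m/s); the robot touches nothing.
It fails at once if the file bears on the bar while the bar is more than 5 mm off the cleat (not yet home, or dragged back by the file on a return) (contact force between flat_file and bar above 0.3 N and x of bar in the frame of corner below -0.03 m).
It fails at once if the round file is moved more than 30 mm (distance of round_file from where it was at the start of the episode above 0.03 m).
It fails at once if another thing on the bench is moved more than 30 mm (distance of any of tape, pencil, square, screwdriver, glue, offcut from where it was at the start of the episode above 0.03 m).
It also fails if it takes over 69 s, if anything falls off the work surface, if the arm or the gripper's body presses on something with over 40 N, if the wrist force passes 120 N, or if a joint passes its speed limit or range.

ROBOT

A 6-joint arm with a two-finger parallel gripper is mounted at the origin on the work surface. World frame = base frame: x ahead of the robot, y to its left, z up, the work surface at z = 0. Lengths are in mm, angles in rad, forces in N, time in s.
With the tool pointing down it reaches from about 275 to 1000 mm from the base axis. Payload 8.4 kg.
Tool frame: the origin (TCP) lies midway between the tips of the shut fingers; the grasp point (between the pads) lies 19 mm behind it; z points along the fingers, y is the line along which they close (so a half turn about z gives the same grasp; the last joint's range is limited). The gripper opens to 85 mm and grips with 20 to 120 N. Pads are 22 mm wide; open, the fingers measure 114 mm over their backs; the gripper's body (76 mm by 85 mm) begins 54 mm behind the grasp point. The pads swing forward as they close: fully open they stand 13 mm farther back than shut.
Start: joints at [-1.334, 0.353, 1.633, -0, 1.155, -0.002], TCP at [147.834, -607.267, 231.281] pointing down, gripper open.
Joint ranges: [-2.63, 2.63], [-0.92, 2.1], [0.06, 2.66], [-1.3, 4.44], [0, 2.69], [-3.02, 3.02]. Speed limits (rad/s): [2.22, 2.22, 2.79, 3.14, 3.14, 3.14].

INTERFACE

Orientations are given as [roll, pitch, yaw] about the fixed x, y, z axes, in that order (R = Rz(yaw) Ry(pitch) Rx(roll)).
In Python, from rig import r gives the robot as it stands.
- The arm moves only by the shell command python3 -m inch 'ROWS' [OPENING] [FORCE]. ROWS is JSON, a list that holds one entry, the list of rows, each a list of 6 numbers: the shift along the tool's x, y, z scaled (see below), then the turn, a rotation vector about the tool's x, y, z scaled (see below). In form: [[[tx, ty, tz, wx, wy, wz], ...]]. A call has 1 to 8 rows; each row is the pose to reach, as a shift and turn from the pose commanded when the call began, along the tool's axes at that moment, turning the shorter way round; what a row does not reach only later rows make up. The controller multiplies each number of a shift by 20 cm and each number of a turn by pi rad. A row lasts 1/12 s, in which the tool goes at most 41.7 mm and 7.16 degrees, less where a joint would pass 70% of its speed; a pose out of reach is approached as far as the arm can. A call with a number of a shift or a turn outside -1 to 1 is refused whole. A call with a gripper value outside its range is refused whole. OPENING is the gripper's target within -1 to 1 (fully open at 1, half-way at 0, shut at -1), set as the call begins (- or left out, the last holds). The fingers move at their own pace and stop on an object; FORCE is the grip in N (left out, the last holds). Time passes only in rows, so rows that repeat a pose let the fingers close. It gives the time, the measured TCP pose, the force, the opening and the grip force at its end, in the units of the state.
- r.sense(): the state, without advancing time (a new reading comes with each control period).
- r.grab_frame(name): name is "scene" or "top"; returns the picture (420x560x3 uint8, red, green, blue); there is no depth.
- r.camera_info(name): a dict with "K" (3x3 intrinsics, pixels), "distortion" ([k1, k2, p1, p2, k3] as OpenCV has them; the pictures are not rectified), "rvec" (rotation vector, rad) and "tvec" (3), from world to camera coordinates, as OpenCV has them. Camera axes: x right, y down, z forward; pixel columns grow to the right and rows downward; lengths in mm; the calibration is good to about 2 mm. A picture is of the moment at which its call begins. camera_info takes no time and is no camera call.
- r.sign_off(): hands the job in; it is judged then, once.
The state is a dict: "clock": time; "qpos": joint angles; "qvel": joint speeds; "joint_efforts": joint torques, N m; "eef_pos": TCP position; "tcp_rot": TCP orientation; "contact_force": force on the tool from outside, world axes, zero at the start; "wrist_torque": the same for the moment, N m; "opening": opening from 0.0 (shut) to 1.0 (fully open); "grasp_force": force on a finger pad.
Only numpy, scipy, OpenCV 4.12 (cv2) and the standard library are available. Lean on these libraries where they do the work, as an engineer would, in place of code of your own. Each camera call takes 0.05 s, during which the arm holds its last target. There are 200 camera calls.

## Working session

There is one attempt and no reset: what is moved stays moved. The work goes in short steps, Python scripts to look and compute and a shell command to move; the robot and the scene stay as the last step left them, time stands still between calls to the robot, and variables do not carry over. Pictures are saved under pics/ and viewed, at most 10 in all, crops included, and the job is handed in when it is done.

```bash
ls; mkdir -p pics; python3 - <<'E'
from rig import r
import cv2,numpy as np
print(r.sense())
for n in("scene","top"):
    f=r.grab_frame(n); cv2.imwrite(f"pics/{n}0.png",f[:,:,::-1]); c=r.camera_info(n)
    R=cv2.Rodrigues(np.array(c["rvec"],float))[0]; print(n,c, -R.T@np.array(c["tvec"],float).ravel())
E
```

```text
pics
{'clock': 0.0, 'qpos': array([-1.33440287e+00,  3.53657265e-01,  1.63412342e+00, -4.15321023e-07,
        1.15521037e+00, -2.38667552e-03]), 'qvel': array([ 0.00281901, -0.00128808,  0.00058126,  0.00027107,  0.00035815,
        0.00162105]), 'joint_efforts': array([-1.32578898e-03, -6.05252910e+01, -3.42063010e+01, -1.93603682e-04,
        9.69224959e-03,  8.22156653e-05]), 'eef_pos': array([ 147.72043903, -606.80432225,  230.56057832]), 'tcp_rot': array([-3.14019426e+00, -2.95778402e-06,  2.38780298e-01]), 'contact_force': array([0.31944127, 0.28591157, 0.35013735]), 'wrist_torque': array([-0.00725856, -0.04720072, -0.02167848]), 'grasp_force': 0.0, 'opening': 0.9969534653137189}
scene {'K': array([[502.47141652,   0.        , 284.0733377 ],
       [  0.        , 502.47141652, 203.90172055],
       [  0.        ,   0.        ,   1.        ]]), 'distortion': array([-0.16255805,  0.        ,  0.        ,  0.        ,  0.        ]), 'rvec': array([ 2.18996021,  0.64644342, -0.31116339]), 'tvec': array([-497.33570207, -141.27560743, 1501.66781246])} [1100.14040622 -769.72674356  848.2450375 ]
top {'K': array([[406.61561415,   0.        , 282.6763267 ],
       [  0.        , 406.61561415, 206.56216121],
       [  0.        ,   0.        ,   1.        ]]), 'distortion': array([-0.11946512,  0.        ,  0.        ,  0.        ,  0.        ]), 'rvec': array([ 2.14571561, -2.15690537,  0.10892509]), 'tvec': array([  17.67133893,  593.80267725, 1231.08027969])} [ 443.0380799    -8.01030229 1293.10697376]
```

View pics/scene0.png

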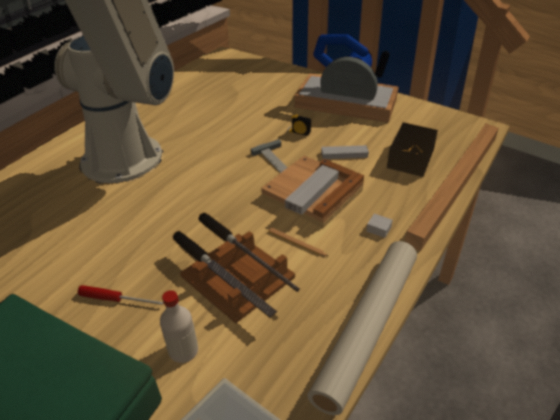

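View pics/top0.png

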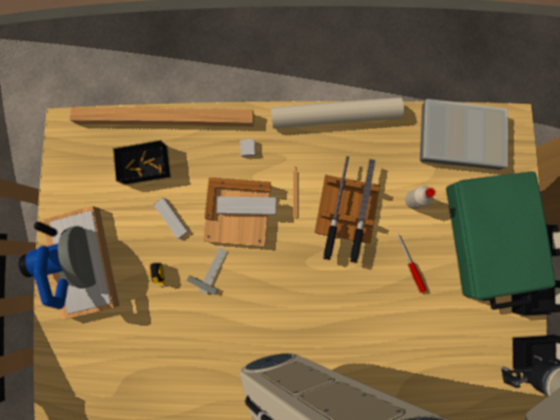

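Top view: the stop board is at about (238,212) with the bar at (247,206). The rest is at (348,210). The flat file is in the right (-y) slot, handle at (357,245), and the round file is in the left slot. Next I'll enlarge the crops.

```bash
python3 - <<'E'
import cv2
a=cv2.imread("pics/top0.png")[150:270,195:390]; cv2.imwrite("pics/topc.png",cv2.resize(a,None,fx=4,fy=4,interpolation=cv2.INTER_CUBIC))
a=cv2.imread("pics/scene0.png")[150:320,165:375]; cv2.imwrite("pics/scc.png",cv2.resize(a,None,fx=3.5,fy=3.5,interpolation=cv2.INTER_CUBIC))
E
```

```text
(no output)
```

View pics/topc.png

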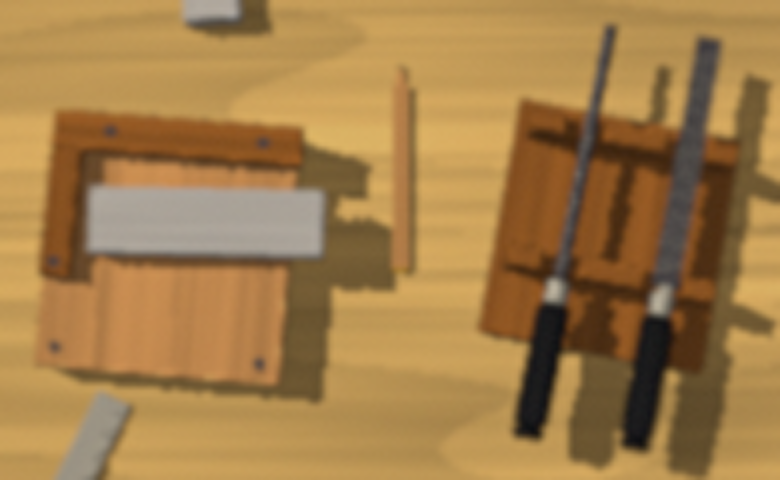

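View pics/scc.png

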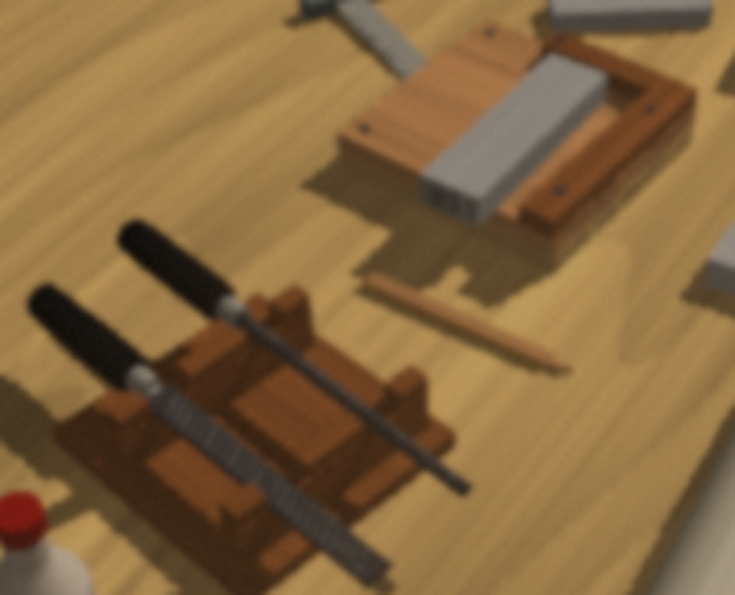

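The crops show the following:
- **Bar top corners, topc:** about (88,186), (322,188), (324,257) and (86,250).
- **Cleat far edge:** from (57,112) to (302,128).
- **Board near edge:** from (37,365) to (278,384).
- **Flat file:** handle end at (636,448), tip at (708,40).

I'll measure with both views.

```bash
cat > h.py <<'E'
import numpy as np,cv2
from rig import r
C={n:r.camera_info(n) for n in("scene","top")}
def ray(n,px,z):
    "world points at height z for pixels px"
    c=C[n]; R=cv2.Rodrigues(np.array(c["rvec"],float))[0]; o=-R.T@np.array(c["tvec"],float).ravel()
    u=cv2.undistortPoints(np.array(px,float).reshape(-1,1,2),c["K"],c["distortion"])[:,0]
    d=np.c_[u,np.ones(len(u))]@R; z=np.broadcast_to(z,len(u))
    return (o+d*((z-o[2])/d[:,2])[:,None])[:,:2]
def rigid(a,b):
    "2D pose: b = t + R a"
    a=np.array(a,float);b=np.array(b);ma,mb=a.mean(0),b.mean(0)
    A,B=a-ma,b-mb; th=np.arctan2((A[:,0]*B[:,1]-A[:,1]*B[:,0]).sum(),(A*B).sum())
    R=np.array([[np.cos(th),-np.sin(th)],[np.sin(th),np.cos(th)]]); t=mb-R@ma
    return t,th,np.linalg.norm(b-t-A@R.T-R@ma,axis=1)
def bar_quad(img,n,seed):
    h=cv2.cvtColor(img,cv2.COLOR_RGB2HSV); m=((h[...,1]<60)&(h[...,2]>95)).astype(np.uint8)
    k,l,s,c=cv2.connectedComponentsWithStats(m); i=l[seed[1],seed[0]]
    return cv2.minAreaRect(np.argwhere(l==i)[:,::-1].astype(np.float32)),s[i]
tc=lambda p:np.array(p)/4+[195,150]-.375
sc=lambda p:np.array(p)/3.5+[165,150]-.36
E
python3 - <<'E'
from h import *
np.set_printoptions(precision=1,suppress=True)
def T(l,m,z):
    pass
b=[(100,96),(100,-100),(-100,-96),(-100,96)];zb=[54,54,36,36]
pt=ray("top",tc([(57,112),(302,128),(278,384),(37,365)]),zb)
ps=ray("scene",sc([(695,92),(555,225),(340,140),(488,25)]),zb)
for p in(pt,ps,(pt+ps)/2): print("board",*rigid(b,p))
q=[(25,90),(25,-90),(-25,-90),(-25,90)]
pt=ray("top",tc([(88,186),(322,188),(324,257),(86,250)]),61)
ps=ray("scene",sc([(607,75),(478,205),(422,182),(548,52)]),61)
for p in(pt,ps,(pt+ps)/2): print("bar",*rigid(q,p))
img=cv2.imread("pics/top0.png")[:,:,::-1].copy()
R,s=bar_quad(img,"top",(247,206)); P=cv2.boxPoints(R); print(s,ray("top",P,61))
# rest: base? uprights tops at corners; file points
f=[(250,0),(47,0),(-77,0)]
pt=ray("top",tc([(709,40),(661,286),(635,448)]),[55,55,58])
ps=ray("scene",sc([(373,572),(143,377),(42,297)]),[53,55,56])
for p in(pt,ps,(pt+ps)/2): print("file",*rigid(f,p))
for p in (pt,ps): print(p)
pr=ray("top",tc([(611,27),(555,292),(528,436)]),[57,55,58]);print("round",*rigid(f,pr))
E
```

```text
board [578.7 158.4] -0.07879653651567281 [2.7 2.1 2.2 2.2]
board [585.7 152.5] -0.07088902625653519 [3.7 3.8 2.9 3.9]
board [582.2 155.5] -0.0748579609326499 [3.1 2.9 2.4 2.9]
bar [597.4 127.2] -0.023256513831507324 [1.  1.4 2.7 0.7]
bar [600.1 122.8] 0.002036303311095843 [1.8 2.9 3.  3.7]
bar [598.7 125. ] -0.010528544982122207 [1.3 1.  2.1 2. ]
[217 197  59  18 982] [[621.8 216.3]
 [620.5  37.5]
 [568.2  37.6]
 [569.2 215.5]]
file [ 496.6 -213.1] -0.20857652928837783 [3.8 2.9 1.8]
file [ 493.1 -213.9] -0.21096552264901328 [0.8 9.4 9.7]
file [ 494.8 -213.5] -0.2097672646770158 [2.2 3.9 5.6]
[[ 737.3 -264.8]
 [ 545.2 -221.6]
 [ 422.4 -198.6]]
[[ 737.  -266.8]
 [ 530.4 -220.2]
 [ 427.  -200.8]]
round [ 502.  -132.7] -0.21977302039734428 [1.6 7.2 5.6]
```

```bash
cat >> h.py <<'E'
from scipy.spatial.transform import Rotation as Ro
BT,BY=np.array([581.5,156.]),-0.075
def W(x,y,z,T=BT,Y=BY): return np.r_[T+[np.cos(Y)*x-np.sin(Y)*y,np.sin(Y)*x+np.cos(Y)*y],z]
def go(p,R,s=None):
    "row numbers from measured pose (or pose s) to TCP p, orientation R"
    if s is None: q=r.sense(); s=(q["eef_pos"],Ro.from_euler("xyz",q["tcp_rot"]))
    return np.round(np.r_[s[1].inv().apply(np.array(p)-s[0])/200,(s[1].inv()*R).as_rotvec()/np.pi],4)
down=lambda yaw:Ro.from_euler("xyz",[np.pi,0,yaw])
E
python3 -c "
from h import *
a=W(-45,-25,130);b=W(-45,-25,46);print(a,go(a,down(BY)),W(70,72,36),W(45,-18,36))"
```

```text
[534.7532605  134.44211637 130.        ] [ 2.7569e+00 -3.1430e+00  5.0700e-01 -4.0000e-04  1.0000e-04  9.9900e-02] [656.69815619 222.55251539  36.        ] [625.02476208 134.67876445  36.        ]
```

```bash
M="python3 -m inch"
$M '[[[0.69,-0.786,0,0,0,0],[0.69,-0.786,0,0,0,0],[0.69,-0.786,0,0,0,0],[0.69,-0.786,0,0,0,0],[0.69,-0.786,0,0,0,0],[0.69,-0.786,0,0,0,0]]]' -1 40
python3 -m inch '[[[0.69,-0.786,0,0,0,0],[0.69,-0.786,0,0,0,0],[0.69,-0.786,0,0,0,0],[0.69,-0.786,0,0,0,0],[0.69,-0.786,0,0,0,0],[0.69,-0.786,0,0,0,0]]]'
python3 -m inch '[[[0.69,-0.786,0,0,0,0],[0.69,-0.786,0,0,0,0],[0.69,-0.786,0,0,0,0],[0.69,-0.786,0,0,0,0],[0.69,-0.786,0,0,0,0],[0.69,-0.786,0,0,0,0]]]'
python3 -m inch '[[[0.69,-0.786,0,0,0,0.1],[0.69,-0.786,0,0,0,0.1],[0.69,-0.786,0,0,0,0.1],[0.69,-0.786,0.2,0,0,0.1],[0.69,-0.786,0.4,0,0,0.1],[0.69,-0.786,0.5,0,0,0.1],[0.69,-0.786,0.5,0,0,0.1]]]'
python3 -c "
from h import *
print(r.sense());a=W(-45,-25,46);print(a,go(a,down(BY)))
s=r.grab_frame('scene');cv2.imwrite('pics/s1.png',s[:,:,::-1])"
```

```text
clock: 0.6
eef_pos: [246.2, -415.9, 230.6]
tcp_rot: [-3.138, -0.001, 0.241]
contact_force: [-0.8, -0.2, -0.3]
opening: 0.149
grasp_force: 0.0
clock: 1.1
eef_pos: [343.7, -231.2, 231.2]
tcp_rot: [-3.14, -0.001, 0.243]
contact_force: [-0.0, -0.2, -0.7]
opening: -0.001
grasp_force: 0.0
clock: 1.6
eef_pos: [441.5, -46.1, 231.5]
tcp_rot: [-3.14, -0.003, 0.243]
contact_force: [0.3, -0.7, 0.7]
opening: -0.003
grasp_force: 0.0
clock: 2.18
eef_pos: [534.8, 135.6, 127.3]
tcp_rot: [3.141, 0.003, -0.074]
contact_force: [-1.1, -0.2, -0.4]
opening: 0.001
grasp_force: 0.0
{'clock': 2.1833, 'qpos': array([2.45515509e-01, 3.66265678e-01, 1.87921776e+00, 2.69924780e-04,
       8.99478979e-01, 1.88984742e+00]), 'qvel': array([ 0.11086277,  0.30923272,  0.00055421, -0.012875  , -0.27386072,
        0.11092288]), 'joint_efforts': array([  0.42901936, -58.00500154, -30.05831838,   0.12659873,
        -0.42127619,   0.11361201]), 'eef_pos': array([534.82925411, 135.63346201, 127.27180319]), 'tcp_rot': array([ 3.14073581,  0.00326584, -0.07370524]), 'contact_force': array([-1.06575827, -0.21845848, -0.4495054 ]), 'wrist_torque': array([ 0.01887225,  0.01582683, -0.02286312]), 'grasp_force': 0.0, 'opening': 0.0005539905108444689}
[534.7532605  134.44211637  46.        ] [1.400e-03 5.600e-03 4.064e-01 3.000e-04 1.000e-03 4.000e-04]
```

```bash
python3 -m inch '[[[0,0,0.2,0,0,0],[0,0,0.35,0,0,0],[0,0,0.405,0,0,0],[0,0,0.405,0,0,0]]]'
python3 -c "
from h import *
s=r.grab_frame('scene')[130:240,250:400];s=cv2.resize(s,None,fx=5,fy=5,interpolation=cv2.INTER_CUBIC);cv2.imwrite('pics/s1c.png',s[:,:,::-1])"
```

```text
clock: 2.57
eef_pos: [533.7, 133.0, 48.3]
tcp_rot: [3.14, 0.005, -0.076]
contact_force: [-0.4, -0.7, 0.3]
opening: -0.001
grasp_force: 0.0
```

View pics/s1c.png

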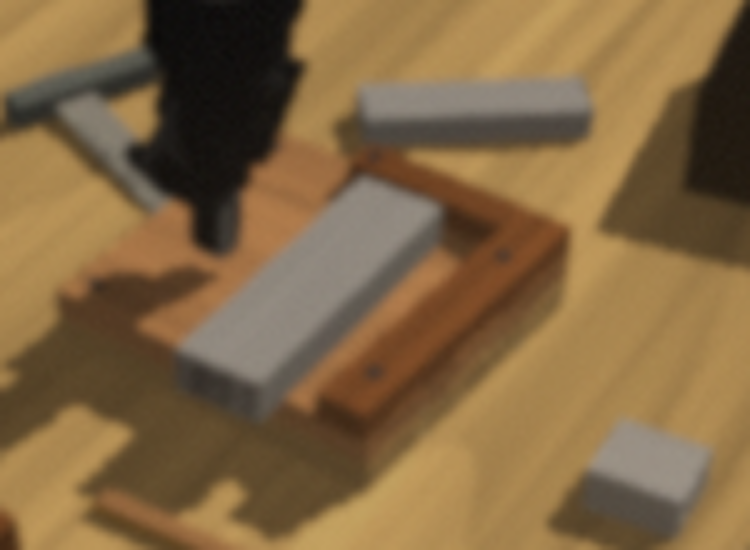

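The shut fingers stand on the board at (215,245) in the crop, clear of the bar's near side, so I can push.

```bash
python3 -m inch '[[[0.03,0,0.01,0,0,0],[0.06,0,0.01,0,0,0],[0.09,0,0.01,0,0,0],[0.12,0,0.01,0,0,0],[0.15,0,0.01,0,0,0],[0.18,0,0.01,0,0,0],[0.2,0,0.01,0,0,0],[0.22,0,0.01,0,0,0]]]'
for i in 1 2; do python3 -m inch '[[[0.005,0,0,0,0,0],[0.01,0,0,0,0,0],[0.01,0,0,0,0,0]]]'; done
```

```text
clock: 3.28
eef_pos: [579.6, 130.9, 48.3]
tcp_rot: [3.142, 0.0, -0.075]
contact_force: [-2.3, 0.2, 1.5]
opening: -0.0
grasp_force: 0.9
clock: 3.53
eef_pos: [581.2, 130.8, 48.1]
tcp_rot: [3.142, 0.0, -0.075]
contact_force: [-0.6, 0.5, -0.4]
opening: -0.001
grasp_force: 0.3
clock: 3.78
eef_pos: [583.3, 130.7, 48.2]
tcp_rot: [-3.142, -0.0, -0.075]
contact_force: [-1.0, 0.5, -1.0]
opening: -0.0
grasp_force: 0.6
```

```bash
python3 -m inch '[[[0.005,0,0,0,0,0],[0.01,0,0,0,0,0],[0.015,0,0,0,0,0],[0.015,0,0,0,0,0]]]'
python3 -m inch '[[[0.005,0,0,0,0,0],[0.01,0,0,0,0,0],[0.01,0,0,0,0,0]]]'
python3 -m inch '[[[0.005,0,0,0,0,0],[0.01,0,0,0,0,0],[0.01,0,0,0,0,0]]]'
```

```text
clock: 4.12
eef_pos: [586.4, 130.4, 48.3]
tcp_rot: [-3.142, 0.0, -0.075]
contact_force: [-2.2, 0.7, -0.9]
opening: 0.001
grasp_force: 0.8
clock: 4.37
eef_pos: [586.4, 130.3, 48.0]
tcp_rot: [3.141, 0.004, -0.076]
contact_force: [-8.2, 1.7, 3.9]
opening: 0.0
grasp_force: 4.0
clock: 4.62
eef_pos: [586.4, 130.0, 47.6]
tcp_rot: [3.14, 0.008, -0.076]
contact_force: [-14.7, 3.1, 6.4]
opening: -0.004
grasp_force: 7.0
```

```bash
python3 -m inch '[[[-0.1,0,0,0,0,0],[-0.1,0,-0.15,0,0,0],[-0.1,0.05,-0.3,0,0,0],[0.05,0.25,-0.3,0,0,0],[0.15,0.45,-0.3,0,0,0],[0.17,0.62,-0.3,0,0,0],[0.17,0.62,-0.15,0,0,0],[0.17,0.62,0,0,0,0]]]'
python3 -m inch '[[[0,0,0,0,0,0],[0,0,0,0,0,0]]]'
python3 -c "
from h import *
print(go(W(45,-150,48),down(BY)))
im=r.grab_frame('top');R,s=bar_quad(im,'top',(250,203));print(R,s,ray('top',cv2.boxPoints(R),61));cv2.imwrite('pics/t2.png',im[:,:,::-1])"
```

```text
clock: 5.28
eef_pos: [618.0, 0.9, 49.8]
tcp_rot: [-3.142, -0.007, -0.079]
contact_force: [-0.1, 0.6, -0.4]
opening: 0.001
grasp_force: 0.0
clock: 5.45
eef_pos: [613.9, 3.7, 47.4]
tcp_rot: [3.141, 0.003, -0.076]
contact_force: [0.6, 0.2, 0.1]
opening: 0.0
grasp_force: 0.0
[ 0.0063  0.0026 -0.0032  0.0001  0.0009 -0.0002]
((235.9293975830078, 196.41763305664062), (36.124053955078125, 16.64314079284668), 4.398705005645752) [218 187  37  19 600] [[602.11991975 215.14154251]
 [653.78773093 212.00133225]
 [644.19632771 100.30717907]
 [592.83318525 103.99073474]]
```

```bash
python3 -m inch '[[[0,-0.02,0,0,0,0],[0,-0.04,0,0,0,0],[0,-0.055,0,0,0,0],[0,-0.07,0,0,0,0],[0,-0.085,0,0,0,0],[0,-0.1,0,0,0,0]]]'
python3 -m inch '[[[0,-0.01,0,0,0,0],[0,-0.015,0,0,0,0],[0,-0.015,0,0,0,0]]]'
python3 -m inch '[[[0,-0.01,0,0,0,0],[0,-0.015,0,0,0,0],[0,-0.015,0,0,0,0]]]'
```

```text
clock: 6.0
eef_pos: [616.6, 24.2, 48.8]
tcp_rot: [3.141, -0.001, -0.075]
contact_force: [0.1, -2.8, 0.5]
opening: -0.004
grasp_force: 0.9
clock: 6.25
eef_pos: [616.6, 27.1, 48.3]
tcp_rot: [-3.141, 0.0, -0.075]
contact_force: [-0.6, 0.0, -0.2]
opening: 0.0
grasp_force: 0.0
clock: 6.5
eef_pos: [616.8, 30.0, 48.2]
tcp_rot: [-3.142, 0.0, -0.075]
contact_force: [-0.7, -0.3, -0.0]
opening: 0.001
grasp_force: 0.3
```

```bash
python3 -m inch '[[[0,-0.01,0,0,0,0],[0,-0.015,0,0,0,0],[0,-0.015,0,0,0,0]]]'
python3 -m inch '[[[0,-0.01,0,0,0,0],[0,-0.015,0,0,0,0],[0,-0.015,0,0,0,0]]]'
python3 -m inch '[[[0,-0.01,0,0,0,0],[0,-0.015,0,0,0,0],[0,-0.015,0,0,0,0]]]'
```

```text
clock: 6.75
eef_pos: [617.0, 33.0, 48.2]
tcp_rot: [-3.141, 0.0, -0.075]
contact_force: [-0.6, -0.8, 0.3]
opening: 0.001
grasp_force: 0.2
clock: 7.0
eef_pos: [616.9, 34.6, 48.2]
tcp_rot: [3.139, 0.001, -0.074]
contact_force: [-1.7, -9.3, 1.1]
opening: -0.003
grasp_force: 4.8
clock: 7.25
eef_pos: [616.7, 35.0, 48.2]
tcp_rot: [3.136, 0.001, -0.074]
contact_force: [-2.1, -23.0, 2.6]
opening: 0.002
grasp_force: 11.9
```

```bash
python3 -m inch '[[[0,0.08,0,0,0,0],[0,0.08,-0.2,0,0,0],[-0.1,0,-0.3,0,0,0],[-0.3,-0.15,-0.3,0,0,0],[-0.38,-0.3,-0.3,0,0,0],[-0.38,-0.5,-0.3,0,0,0],[-0.38,-0.5,-0.1,0,0,0],[-0.38,-0.5,0,0,0,0]]]'
python3 -m inch '[[[0.05,0,0,0,0,0],[0.09,0,0,0,0,0],[0.12,0,0,0,0,0],[0.14,0,0,0,0,0],[0.16,0,0,0,0,0],[0.175,0,0,0,0,0]]]'
python3 -m inch '[[[0.005,0,0,0,0,0],[0.015,0,0,0,0,0],[0.015,0,0,0,0,0]]]'
```

```text
clock: 7.92
eef_pos: [549.1, 146.8, 47.3]
tcp_rot: [-3.141, -0.002, -0.072]
contact_force: [-1.2, -1.3, -0.7]
opening: -0.0
grasp_force: 0.0
clock: 8.42
eef_pos: [585.5, 141.3, 49.3]
tcp_rot: [-3.141, -0.002, -0.076]
contact_force: [-0.8, -0.0, -0.5]
opening: -0.0
grasp_force: 0.0
clock: 8.67
eef_pos: [587.1, 141.3, 48.4]
tcp_rot: [-3.142, 0.0, -0.076]
contact_force: [0.1, 0.2, -0.1]
opening: -0.005
grasp_force: 0.0
```

```bash
python3 -m inch '[[[0.005,0,0,0,0,0],[0.015,0,0,0,0,0],[0.015,0,0,0,0,0]]]'
python3 -m inch '[[[0.005,0,0,0,0,0],[0.01,0,0,0,0,0],[0.01,0,0,0,0,0]]]'
python3 -m inch '[[[-0.1,0,0,0,0,0],[-0.2,0,-0.1,0,0,0],[-0.25,0,-0.3,0,0,0],[-0.3,0.2,-0.4,0,0,0],[-0.3,0.4,-0.4,0,0,0],[-0.3,0.6,-0.4,0,0,0],[-0.3,0.8,-0.4,0,0,0],[-0.3,1,-0.4,0,0,0]]]' 1
python3 -c "
from h import *
im=r.grab_frame('top');R,s=bar_quad(im,'top',(250,203));P=ray('top',cv2.boxPoints(R),61);print(R,s,P,P.mean(0));cv2.imwrite('pics/t3.png',im[:,:,::-1])
im2=r.grab_frame('scene');cv2.imwrite('pics/s3.png',im2[:,:,::-1])
a=cv2.resize(im[155:255,195:295],None,fx=4,fy=4,interpolation=cv2.INTER_CUBIC);b=cv2.resize(im2[130:230,255:355],None,fx=4,fy=4,interpolation=cv2.INTER_CUBIC);cv2.imwrite('pics/c3.png',np.hstack([a,b])[:,:,::-1])"
```

```text
clock: 8.92
eef_pos: [587.3, 141.0, 47.7]
tcp_rot: [3.141, 0.006, -0.076]
contact_force: [-8.6, 1.0, 4.7]
opening: 0.001
grasp_force: 4.3
clock: 9.17
eef_pos: [587.3, 140.8, 47.3]
tcp_rot: [3.14, 0.009, -0.076]
contact_force: [-15.0, 2.1, 6.7]
opening: -0.006
grasp_force: 7.4
clock: 9.83
eef_pos: [517.0, -55.5, 128.8]
tcp_rot: [3.141, -0.001, -0.075]
contact_force: [0.6, 0.1, 0.2]
opening: 0.999
grasp_force: 0.0
((242.61764526367188, 196.9705810546875), (58.59612274169922, 16.71983528137207), 4.39870548248291) [213 187  60  21 979] [[603.05431806 229.18699717]
 [655.00482513 226.10108816]
 [639.50144518  45.25164115]
 [588.01679166  49.22179737]] [621.39434501 137.44038096]
```

View pics/c3.png

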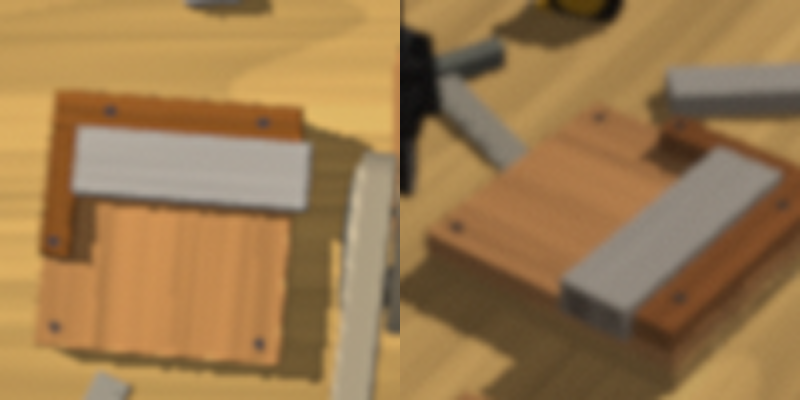

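Bar snug: in the left crop its far side lies along the cleat (75,127)-(310,143) and its end at (72,160) lies on the end stop. Next, the file.

```bash
sed -i 's/^BT,BY=.*/BT,BY=np.array([578.6,159.5]),-0.08/' h.py; python3 -c "
from h import *
print(go([495.5,-213.3,128],down(-.209)))"
```

```text
[-4.520e-02  7.797e-01  4.100e-03  4.000e-04 -3.000e-04  4.120e-02]
```

```bash
python3 -m inch '[[[-0.045,0.78,0,0,0,0.0417],[-0.045,0.78,0,0,0,0.0417],[-0.045,0.78,0,0,0,0.0417],[-0.045,0.78,0,0,0,0.0417],[-0.045,0.78,0,0,0,0.0417],[-0.045,0.78,0,0,0,0.0417]]]' 0.3
python3 -c "
from h import *
print(go([495.5,-213.3,32],down(-.209)))
im=r.grab_frame('scene')[170:320,160:310];cv2.imwrite('pics/f4.png',cv2.resize(im,None,fx=4,fy=4,interpolation=cv2.INTER_CUBIC)[:,:,::-1])"
```

```text
clock: 10.43
eef_pos: [496.4, -209.8, 128.2]
tcp_rot: [-3.141, -0.0, -0.209]
contact_force: [-0.3, 0.6, -0.1]
opening: 0.647
grasp_force: 0.0
[-1.100e-03  1.830e-02  4.812e-01 -0.000e+00 -1.000e-04 -0.000e+00]
```

View pics/f4.png

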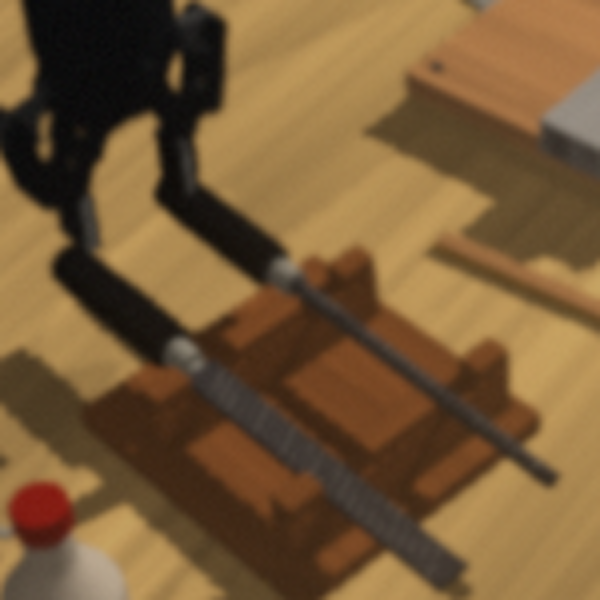

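The fingers are open above the file handle, tips near (85,235) and (185,185), 96 mm higher than the grasp. Descending to grip it.

```bash
python3 -m inch '[[[0,0.01,0.15,0,0,0],[0,0.012,0.3,0,0,0],[0,0.012,0.4,0,0,0],[0,0.012,0.45,0,0,0],[0,0.012,0.48,0,0,0],[0,0.012,0.48,0,0,0]]]'
python3 -m inch '[[[0,0,0,0,0,0],[0,0,0,0,0,0],[0,0,0,0,0,0],[0,0,0,0,0,0],[0,0,0,0,0,0],[0,0,0,0,0,0]]]' -1 100
python3 -c "
from h import *
print(r.sense()['qpos'],go([495.5,-213.3,32],down(-.209)))"
```

```text
clock: 10.98
eef_pos: [495.9, -210.0, 31.6]
tcp_rot: [-3.141, 0.001, -0.205]
contact_force: [-0.2, 0.6, 0.1]
opening: 0.651
grasp_force: 0.0
clock: 11.48
eef_pos: [496.5, -211.8, 33.8]
tcp_rot: [3.141, -0.002, -0.207]
contact_force: [-3.3, -2.3, 5.9]
opening: 0.287
grasp_force: 97.4
[-4.05679437e-01  4.92912550e-01  1.95679557e+00 -6.26717961e-04
  6.89995787e-01  1.37215923e+00] [-0.0034  0.0085  0.0091  0.0002 -0.0006  0.0008]
```

```bash
python3 -m inch '[[[0,0,-0.05,0,0,0],[0,0,-0.15,0,0,0],[0,0,-0.3,0,0,0],[0,0,-0.45,0,0,0],[0,0,-0.6,0,0,0],[0,0,-0.6,0,0,0]]]'
cat >> h.py <<'E'
FO=np.array([0,0,-18.7])   # file origin in tool frame
n45=np.array([0,-.7071,.7071])
def filing(bx,gap):
    "TCP pose with blade_mid at board x=bx, lower face 'gap' off the edge"
    R=Ro.from_euler("xyz",[-.75*np.pi,0,BY]); b=np.array([bx-150,-108,61])+n45*(2.5+gap)
    return W(*b)-R.apply(FO),R
E
python3 -c "
from h import *
s=r.sense();print(s['contact_force'],s['wrist_torque'],s['grasp_force'])
im=r.grab_frame('top');im2=r.grab_frame('scene')
cv2.imwrite('pics/c5.png',np.hstack([cv2.resize(im[140:270,300:400],(400,520)),cv2.resize(im2[150:280,160:260],(400,520))])[:,:,::-1])
p=filing(0,40);print(p[0],p[1].as_euler('xyz'),go(*p))"
```

```text
clock: 11.98
eef_pos: [499.3, -212.5, 159.1]
tcp_rot: [3.14, -0.01, -0.206]
contact_force: [1.5, -0.3, -1.1]
opening: 0.29
grasp_force: 98.0
[ 1.47433298 -0.33714739 -1.10142722] [-0.03885309  0.10613917 -0.00592393] 98.00504207611084
[419.10408445  47.05759024  77.82885319] [-2.35619449  0.         -0.08      ] [-0.6469 -1.1856  0.3798  0.25   -0.0169 -0.0377]
```

View pics/c5.png

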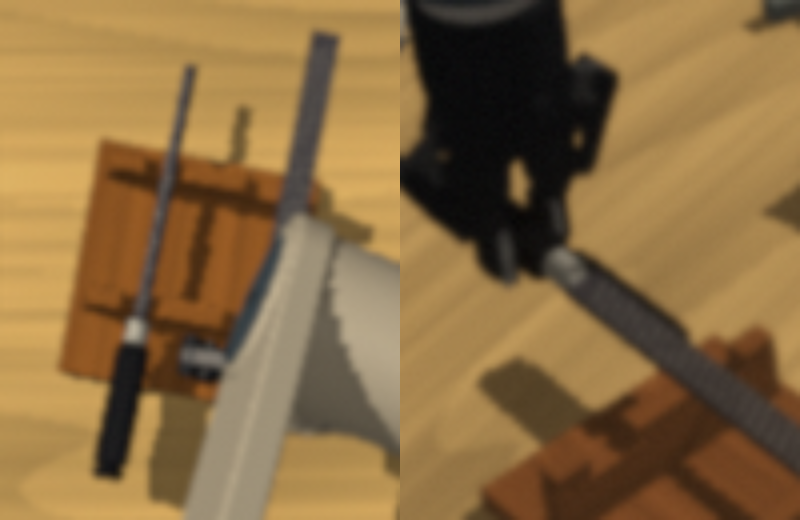

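The file is in the grip, near level, with its tip at top pixel (381,149). I'll check the tip against the expected (744,-264) and start the transfer.

```bash
python3 -c "
from h import *
print(ray('top',[(381.3,148.7)],180))"
python3 -m inch '[[[-0.1,-0.2,-0.05,0,0,0],[-0.3,-0.4,-0.1,0.04,0,0],[-0.4,-0.6,-0.1,0.08,0,0],[-0.5,-0.8,-0.1,0.12,0,-0.01],[-0.6,-0.95,-0.1,0.16,0,-0.02],[-0.64,-0.95,-0.1,0.2,0,-0.03],[-0.64,-0.95,-0.1,0.25,-0.017,-0.038],[-0.64,-0.95,-0.1,0.25,-0.017,-0.038]]]'
python3 -m inch '[[[0,0,0,0,0,0],[0,0,0,0,0,0]]]'
python3 -c "
from h import *
p=filing(0,40);print(r.sense()['qpos'],p[0],go(*p))"
```

```text
[[ 739.15541279 -266.85694459]]
clock: 12.75
eef_pos: [408.2, 1.8, 171.6]
tcp_rot: [-2.348, 0.005, -0.078]
contact_force: [0.7, 0.4, -2.1]
opening: 0.29
grasp_force: 98.9
clock: 12.92
eef_pos: [409.2, 0.7, 171.0]
tcp_rot: [-2.356, 0.006, -0.081]
contact_force: [0.1, -0.3, -3.5]
opening: 0.289
grasp_force: 98.9
[-0.55555252  0.33652126  2.10950149  0.72750561  1.23142471  0.65559823] [419.10408445  47.05759024  77.82885319] [ 3.370e-02  1.634e-01  4.955e-01 -1.000e-04  1.200e-03 -1.600e-03]
```

```bash
sed -i 's/^FO=.*/FO=np.array([-4,0,-18.7])/' h.py
python3 -c "
from h import *
print(go(*filing(0,25)))"
```

```text
[ 5.400e-02  1.633e-01  5.705e-01 -1.000e-04  1.200e-03 -1.600e-03]
```

```bash
python3 -m inch '[[[0.03,0.163,0.15,0,0,0],[0.05,0.163,0.3,0,0,0],[0.053,0.163,0.4,0,0,0],[0.053,0.163,0.5,0,0,0],[0.053,0.163,0.57,0,0,0],[0.053,0.163,0.57,0,0,0],[0.053,0.163,0.57,0,0,0]]]'
python3 -c "
from h import *
s=r.sense();print(s['contact_force'],s['qpos'],go(*filing(0,0)))
im=r.grab_frame('scene');im2=r.grab_frame('top')
cv2.imwrite('pics/c6.png',np.hstack([cv2.resize(im[130:250,240:360],(480,480)),cv2.resize(im2[170:250,240:320],(320,480))])[:,:,::-1])"
```

```text
clock: 13.5
eef_pos: [423.9, 58.4, 68.8]
tcp_rot: [-2.356, 0.004, -0.077]
contact_force: [0.0, -1.2, -2.5]
opening: 0.29
grasp_force: 98.9
[ 0.04349969 -1.16349841 -2.54936001] [-0.42724047  0.53257142  2.16994596  0.90360356  1.00534987  0.49761938] [ 0.0011  0.0095  0.1268 -0.      0.0015 -0.0003]
```

View pics/c6.png

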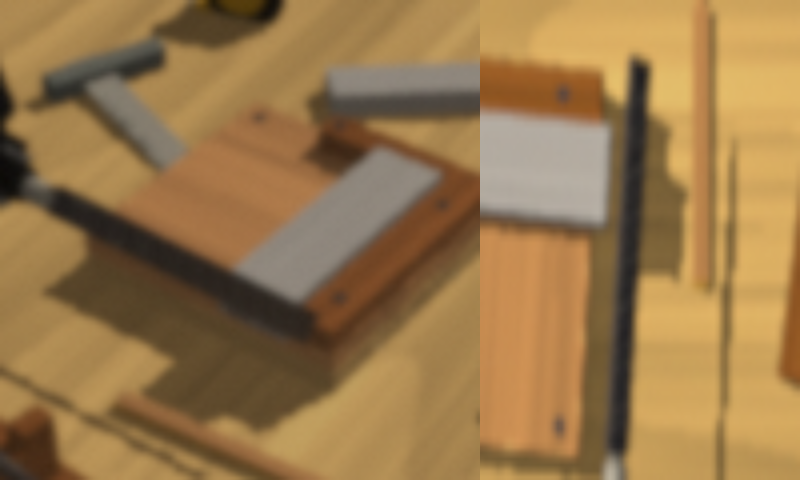

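The file lies parallel beside the sawn edge and leans at 45°, with the blade from (60,200) to (310,325) and about 25 mm of gap. Closing in gently now.

```bash
python3 -m inch '[[[0,0.005,0.05,0,0,0],[0,0.009,0.09,0,0,0],[0,0.009,0.105,0,0,0],[0,0.009,0.105,0,0,0]]]'
python3 -m inch '[[[0,0,0.005,0,0,0],[0,0,0.01,0,0,0],[0,0,0.01,0,0,0]]]'
python3 -m inch '[[[0,0,0.005,0,0,0],[0,0,0.01,0,0,0],[0,0,0.01,0,0,0]]]'
```

```text
clock: 13.93
eef_pos: [425.0, 71.9, 52.0]
tcp_rot: [-2.355, 0.005, -0.079]
contact_force: [0.1, -1.1, -1.6]
opening: 0.288
grasp_force: 98.9
clock: 14.18
eef_pos: [425.6, 72.7, 51.1]
tcp_rot: [-2.355, 0.003, -0.079]
contact_force: [-0.1, 0.4, -1.6]
opening: 0.29
grasp_force: 98.9
clock: 14.43
eef_pos: [425.8, 74.1, 49.7]
tcp_rot: [-2.355, 0.003, -0.079]
contact_force: [0.2, -0.1, -0.9]
opening: 0.283
grasp_force: 99.0
```

```bash
python3 -m inch '[[[0,0,0.005,0,0,0],[0,0,0.01,0,0,0],[0,0,0.01,0,0,0]]]'
python3 -m inch '[[[0,0,0.005,0,0,0],[0,0,0.01,0,0,0],[0,0,0.01,0,0,0]]]'
python3 -c "
from h import *
print(r.sense())"
```

```text
clock: 14.68
eef_pos: [425.9, 75.5, 48.3]
tcp_rot: [-2.355, 0.003, -0.079]
contact_force: [-0.6, -3.3, 1.1]
opening: 0.285
grasp_force: 99.4
clock: 14.93
eef_pos: [426.1, 76.9, 46.9]
tcp_rot: [-2.355, 0.003, -0.079]
contact_force: [-1.9, -4.1, 2.4]
opening: 0.285
grasp_force: 99.8
{'clock': 14.9333, 'qpos': array([-0.38812955,  0.57851577,  2.18294323,  0.9680069 ,  0.95790038,
        0.450884  ]), 'qvel': array([-0.00109973, -0.00196009,  0.00028881, -0.00440397,  0.00187479,
        0.00319711]), 'joint_efforts': array([  2.54740767, -49.01942611,  -8.44920695,   1.2652076 ,
         4.31905657,  -0.12488195]), 'eef_pos': array([426.06445887,  76.89051283,  46.90443366]), 'tcp_rot': array([-2.35498508,  0.00316643, -0.07945466]), 'contact_force': array([-1.87209653, -4.11310635,  2.40985108]), 'wrist_torque': array([-0.54837705, -0.39672501, -0.56979454]), 'grasp_force': 99.81284379959106, 'opening': 0.28479122711301125}
```

```bash
python3 -m inch '[[[0.03,0,0,0,0,0],[0.08,0,0,0,0,0],[0.14,0,0,0,0,0],[0.2,0,0,0,0,0],[0.26,0,0,0,0,0],[0.32,0,0,0,0,0],[0.38,0,0,0,0,0],[0.44,0,0,0,0,0]]]'
python3 -m inch '[[[0.01,0,0,0,0,0],[0.01,0,0,0,0,0]]]'
python3 -c "
from h import *
s=r.sense();print(s['wrist_torque'],s['qpos']);p=filing(90,0);print(p[0])"
```

```text
clock: 15.6
eef_pos: [513.1, 69.9, 46.7]
tcp_rot: [-2.354, 0.005, -0.078]
contact_force: [-7.7, -8.8, 6.2]
opening: 0.286
grasp_force: 100.4
clock: 15.77
eef_pos: [517.7, 69.1, 46.9]
tcp_rot: [-2.356, 0.001, -0.08]
contact_force: [1.9, -5.9, 3.4]
opening: 0.288
grasp_force: 100.1
[-0.56238902 -0.64071021 -0.70868243] [-0.33622418  0.63953938  1.99608646  0.94015698  1.0109936   0.58732527]
[515.06375205  67.73914847  49.54485319]
```

```bash
python3 -m inch '[[[0,0,-0.1,0,0,0],[0,0,-0.18,0,0,0],[0,0,-0.18,0,0,0],[0,0,-0.18,0,0,0]]]'
python3 -c "
from h import *
s=r.sense();print(s['contact_force'])
im=r.grab_frame('scene');im2=r.grab_frame('top')
R,s=bar_quad(im2,'top',(235,196));P=ray('top',cv2.boxPoints(R),61);print(R,P.mean(0))
cv2.imwrite('pics/c7.png',np.hstack([cv2.resize(im[130:250,240:360],(480,480)),cv2.resize(im2[170:250,240:320],(320,480))])[:,:,::-1])"
```

```text
clock: 16.1
eef_pos: [513.8, 44.3, 72.1]
tcp_rot: [-2.355, 0.003, -0.079]
contact_force: [-0.3, 0.5, -2.5]
opening: 0.286
grasp_force: 99.0
[-0.28225115  0.48548937 -2.50166637]
((242.66209411621094, 197.05517578125), (58.63011169433594, 16.775188446044922), 4.763641834259033) [621.13363013 137.30585311]
```

View pics/c7.png

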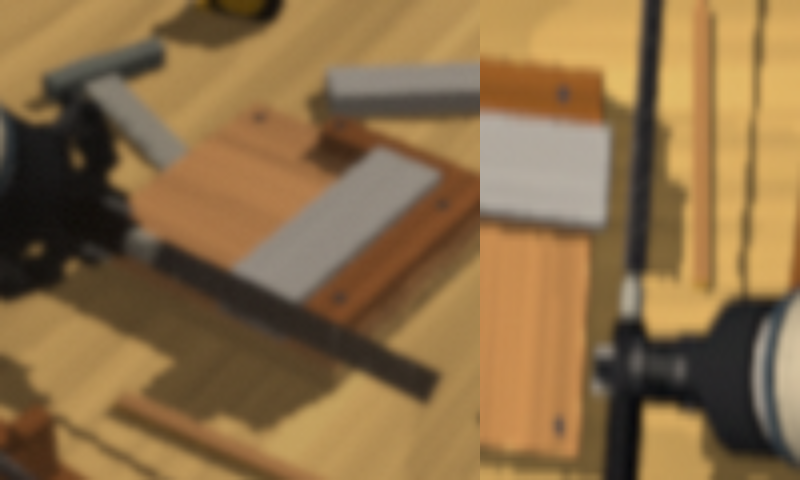

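The file is lifted clear of the bar (blade (150,245) to (435,390)). The bar hasn't moved: its centre is still (621,137). Second stroke.

```bash
python3 -m inch '[[[-0.15,0,0,0,0,0],[-0.32,0,0,0,0,0],[-0.45,0,0,0,0,0],[-0.45,0,0.08,0,0,0],[-0.45,0,0.14,0,0,0],[-0.45,0,0.165,0,0,0],[-0.45,0,0.175,0,0,0],[-0.45,0,0.18,0,0,0]]]'
python3 -m inch '[[[0,0,0.003,0,0,0],[0,0,0.005,0,0,0]]]'
```

```text
clock: 16.87
eef_pos: [425.7, 77.4, 46.6]
tcp_rot: [-2.355, 0.004, -0.078]
contact_force: [-1.2, -0.6, -1.0]
opening: 0.283
grasp_force: 99.0
clock: 17.03
eef_pos: [426.2, 77.5, 46.3]
tcp_rot: [-2.355, 0.003, -0.079]
contact_force: [-1.4, -1.4, -0.5]
opening: 0.287
grasp_force: 99.0
```

```bash
python3 -m inch '[[[0,0,0.005,0,0,0],[0,0,0.01,0,0,0],[0,0,0.01,0,0,0]]]'
python3 -m inch '[[[0,0,0.003,0,0,0],[0,0,0.006,0,0,0],[0,0,0.006,0,0,0]]]'
```

```text
clock: 17.28
eef_pos: [426.5, 78.8, 44.9]
tcp_rot: [-2.355, 0.003, -0.08]
contact_force: [-1.9, -2.7, 1.4]
opening: 0.289
grasp_force: 99.5
clock: 17.53
eef_pos: [426.6, 79.7, 44.0]
tcp_rot: [-2.355, 0.003, -0.08]
contact_force: [-0.8, -4.3, 3.2]
opening: 0.288
grasp_force: 99.8
```

```bash
python3 -m inch '[[[0.03,0,0,0,0,0],[0.08,0,0,0,0,0],[0.14,0,0,0,0,0],[0.2,0,0,0,0,0],[0.26,0,0,0,0,0],[0.32,0,0,0,0,0],[0.38,0,0,0,0,0],[0.44,0,0,0,0,0]]]'
python3 -m inch '[[[0.01,0,0,0,0,0],[0.01,0,0,0,0,0]]]'
python3 -m inch '[[[0,0,-0.1,0,0,0],[0,0,-0.2,0,0,0],[0,0,-0.2,0,0,0],[0,0,-0.2,0,0,0]]]'
python3 -c "
from h import *
im2=r.grab_frame('top')
R,s=bar_quad(im2,'top',(235,196));P=ray('top',cv2.boxPoints(R),61);print(R,P.mean(0))"
```

```text
clock: 18.2
eef_pos: [512.7, 73.0, 43.7]
tcp_rot: [-2.354, 0.006, -0.077]
contact_force: [-11.2, -9.8, 8.6]
opening: 0.286
grasp_force: 101.3
clock: 18.37
eef_pos: [518.4, 71.9, 44.1]
tcp_rot: [-2.356, 0.0, -0.081]
contact_force: [2.8, -6.1, 5.7]
opening: 0.289
grasp_force: 100.8
clock: 18.7
eef_pos: [513.9, 44.3, 72.0]
tcp_rot: [-2.355, 0.003, -0.079]
contact_force: [-0.0, -0.3, -2.4]
opening: 0.291
grasp_force: 99.3
((242.64308166503906, 197.21145629882812), (58.65261459350586, 16.905988693237305), 4.5739216804504395) [620.64877488 137.35854186]
```

```bash
python3 -m inch '[[[-0.15,0,0,0,0,0],[-0.32,0,0,0,0,0],[-0.45,0,0,0,0,0],[-0.45,0,0.1,0,0,0],[-0.45,0,0.16,0,0,0],[-0.45,0,0.185,0,0,0],[-0.45,0,0.195,0,0,0],[-0.45,0,0.2,0,0,0]]]'
python3 -m inch '[[[0,0,0.005,0,0,0],[0,0,0.01,0,0,0],[0,0,0.012,0,0,0],[0,0,0.012,0,0,0]]]'
```

```text
clock: 19.42
eef_pos: [425.9, 80.5, 43.5]
tcp_rot: [-2.355, 0.004, -0.078]
contact_force: [0.1, -0.7, -1.5]
opening: 0.287
grasp_force: 99.2
clock: 19.75
eef_pos: [426.4, 81.5, 42.4]
tcp_rot: [-2.355, 0.003, -0.079]
contact_force: [-0.5, 0.3, -2.8]
opening: 0.286
grasp_force: 99.2
```

```bash
python3 -m inch '[[[0,0,0.005,0,0,0],[0,0,0.01,0,0,0],[0,0,0.01,0,0,0]]]'
python3 -m inch '[[[0,0,0.005,0,0,0],[0,0,0.01,0,0,0],[0,0,0.01,0,0,0]]]'
```

```text
clock: 20.0
eef_pos: [426.6, 83.0, 40.9]
tcp_rot: [-2.355, 0.003, -0.079]
contact_force: [0.4, -2.1, -0.0]
opening: 0.288
grasp_force: 99.4
clock: 20.25
eef_pos: [426.9, 84.3, 39.4]
tcp_rot: [-2.355, 0.003, -0.08]
contact_force: [-0.5, -3.4, 0.9]
opening: 0.288
grasp_force: 99.9
```

The file has pitched in the grip by about 0.07 rad. I'll lift off, counter-rotate the tool so the blade is parallel again, and then do the third stroke.

```bash
python3 -m inch '[[[0,0,-0.07,0,0,0],[0,0,-0.15,0,0,0],[0,0,-0.2,0,-0.011,0],[0,0,-0.2,0,-0.022,0],[0,0,-0.2,0,-0.022,0],[0,0,-0.2,0,-0.022,0]]]'
cat >> h.py <<'E'
def filing2(bx,gap,th=-.07):
    p,R=filing(bx,gap); R2=R*Ro.from_rotvec([0,th,0]); return p+R.apply(FO)-R2.apply(FO),R2
E
python3 -c "
from h import *
s=r.sense();print(s['contact_force'],s['qpos'])
for a in((0,4),(0,0),(45,0),(90,0)):p=filing2(*a);print(a,p[0],go(*p))"
```

```text
clock: 20.75
eef_pos: [424.3, 56.4, 67.5]
tcp_rot: [-2.353, 0.052, -0.03]
contact_force: [0.6, 0.4, -2.0]
opening: 0.289
grasp_force: 99.3
[ 0.57351553  0.42979104 -1.9688835 ] [-0.41357028  0.55463003  2.12219905  0.83480422  1.0524787   0.55974047]
(0, 4) [423.82527651  72.38233898  52.20780782] [-0.0009 -0.0021  0.1108 -0.0005  0.0006 -0.0003]
(0, 0) [424.05130723  75.20169293  49.37940782] [ 0.0006 -0.002   0.1307 -0.0005  0.0006 -0.0003]
(45, 0) [468.90738402  71.6055317   49.37940782] [ 0.225  -0.0023  0.1145 -0.0005  0.0006 -0.0003]
(90, 0) [513.7634608   68.00937047  49.37940782] [ 4.494e-01 -2.600e-03  9.830e-02 -5.000e-04  6.000e-04 -3.000e-04]
```

```bash
python3 -m inch '[[[0,-0.002,0.06,0,0,0],[0,-0.002,0.1,0,0,0],[0,-0.002,0.115,0,0,0],[0,-0.002,0.12,0,0,0],[0,-0.002,0.12,0,0,0]]]'
python3 -m inch '[[[0,0,0.005,0,0,0],[0,0,0.01,0,0,0],[0,0,0.01,0,0,0]]]'
python3 -m inch '[[[0,0,0.005,0,0,0],[0,0,0.01,0,0,0],[0,0,0.01,0,0,0]]]'
```

```text
clock: 21.17
eef_pos: [423.3, 74.2, 50.6]
tcp_rot: [-2.353, 0.054, -0.029]
contact_force: [0.6, -1.6, -1.8]
opening: 0.286
grasp_force: 99.3
clock: 21.42
eef_pos: [424.0, 74.9, 49.7]
tcp_rot: [-2.354, 0.052, -0.03]
contact_force: [-0.8, -0.4, -0.4]
opening: 0.281
grasp_force: 99.4
clock: 21.67
eef_pos: [424.2, 76.2, 48.3]
tcp_rot: [-2.354, 0.052, -0.031]
contact_force: [-2.3, -3.0, 1.5]
opening: 0.286
grasp_force: 99.8
```

```bash
python3 -m inch '[[[0,0,0.005,0,0,0],[0.04,0,0.002,0,0,0],[0.1,0,-0.002,0,0,0],[0.17,0,-0.007,0,0,0],[0.24,0,-0.012,0,0,0],[0.31,0,-0.017,0,0,0],[0.38,0,-0.022,0,0,0],[0.44,0,-0.026,0,0,0]]]'
python3 -m inch '[[[0.01,0,0,0,0,0]]]'
python3 -m inch '[[[0.01,0,-0.1,0,0,0],[0.01,0,-0.2,0,0,0],[0.01,0,-0.2,0,0,0],[0.01,0,-0.2,0,0,0]]]'
python3 -c "
from h import *
im2=r.grab_frame('top')
R,s=bar_quad(im2,'top',(235,196));P=ray('top',cv2.boxPoints(R),61);print(R,P.mean(0))
print(r.sense()['contact_force'])"
```

```text
clock: 22.33
eef_pos: [511.5, 69.7, 47.7]
tcp_rot: [-2.353, 0.053, -0.029]
contact_force: [-11.3, -12.3, 10.3]
opening: 0.288
grasp_force: 101.7
clock: 22.42
eef_pos: [516.2, 68.9, 47.8]
tcp_rot: [-2.354, 0.05, -0.031]
contact_force: [-4.5, -11.0, 9.6]
opening: 0.283
grasp_force: 101.6
clock: 22.75
eef_pos: [516.8, 41.1, 75.5]
tcp_rot: [-2.354, 0.051, -0.031]
contact_force: [-0.2, -0.7, -2.3]
opening: 0.286
grasp_force: 99.3
((242.62416076660156, 197.01034545898438), (58.54706954956055, 16.6921443939209), 4.763641834259033) [621.27286191 137.4230177 ]
[-0.15152797  1.02548259 -1.7280652 ]
```

```bash
cat >> h.py <<'E'
def place(dz,th=-.07,dx=0):
    R0=down(-.207); R2=R0*Ro.from_rotvec([0,th,0])
    return np.array([496.3,-211.8,33.8+dz])+R0.apply(FO)-R2.apply(FO)+R0.apply([dx,0,0]),R2
E
python3 -c "
from h import *
s=r.sense();R=Ro.from_euler('xyz',s['tcp_rot']);p=s['eef_pos']+[-40,-30,90]
print(go(p,R)); print(go(*place(100),s=(p,R)), place(100)[0])"
```

```text
[-0.2187 -0.2014 -0.4202  0.      0.      0.    ]
[ 0.1359  0.8913 -0.6832 -0.2468  0.0169  0.0554] [ 495.01040374 -211.52917427  133.56602491]
```

```bash
python3 -m inch '[[[-0.05,-0.05,-0.15,0,0,0],[-0.14,-0.13,-0.28,0,0,0],[-0.22,-0.2,-0.42,0,0,0],[-0.22,-0.2,-0.42,0,0,0]]]'
python3 -m inch '[[[0.02,0.12,-0.1,-0.02,0.002,0.005],[0.05,0.3,-0.25,-0.05,0.005,0.01],[0.07,0.45,-0.37,-0.085,0.008,0.02],[0.09,0.6,-0.48,-0.12,0.011,0.03],[0.11,0.75,-0.58,-0.155,0.014,0.04],[0.13,0.87,-0.67,-0.19,0.016,0.05],[0.136,0.89,-0.683,-0.225,0.017,0.055],[0.136,0.89,-0.683,-0.247,0.017,0.055]]]'
python3 -m inch '[[[0,0,0,0,0,0],[0,0,0,0,0,0]]]'
python3 -c "
from h import *
s=r.sense();print(s['contact_force'],s['wrist_torque'],go(*place(100)),go(*place(25)))
im=r.grab_frame('scene');np.save('s8.npy',im);im2=r.grab_frame('top');np.save('t8.npy',im2)
# dark flat-file blade: changed vs first frame in both views
for n,a,b in(('scene',im,'pics/scene0.png'),('top',im2,'pics/top0.png')):
    o=cv2.imread(b)[:,:,::-1]; d=np.abs(a.astype(int)-o).sum(2)
    h=cv2.cvtColor(a,cv2.COLOR_RGB2HSV); m=((d>60)&(h[...,1]<70)&(h[...,2]<130)).astype(np.uint8)
    k,l,st,c=cv2.connectedComponentsWithStats(m)
    for i in range(1,k):
        if st[i,4]>40: print(n,st[i],c[i].round())
"
```

```text
clock: 23.13
eef_pos: [475.2, 11.0, 168.3]
tcp_rot: [-2.354, 0.05, -0.029]
contact_force: [1.6, -0.2, -0.5]
opening: 0.285
grasp_force: 99.3
clock: 23.8
eef_pos: [495.5, -211.9, 132.7]
tcp_rot: [3.137, 0.068, -0.207]
contact_force: [-0.2, -0.1, -2.2]
opening: 0.285
grasp_force: 99.2
clock: 23.97
eef_pos: [494.6, -209.5, 132.6]
tcp_rot: [-3.139, 0.071, -0.202]
contact_force: [-0.5, 0.0, -1.6]
opening: 0.285
grasp_force: 99.2
[-0.53160781  0.01544093 -1.64453866] [0.07517442 0.07523751 0.02131479] [ 0.0038  0.0097 -0.0051 -0.0006  0.0005  0.0015] [ 0.0306  0.0105  0.369  -0.0006  0.0005  0.0015]
scene [ 68   0  40  36 714] [88. 16.]
scene [ 105    0  129  250 7016] [182. 134.]
scene [112   0  33  68 132] [127.  32.]
scene [122   0  27  56  58] [135.  27.]
scene [ 141    0   47   60 1183] [163.  21.]
scene [ 73  33  40  19 335] [97. 43.]
scene [57 42 12 13 58] [63. 48.]
scene [ 54  61  15  36 161] [61. 78.]
scene [207  60  12  12  67] [213.  67.]
scene [148  66  26  34 398] [160.  86.]
scene [129 103   9  29 169] [133. 119.]
scene [296 174  54  38 146] [315. 199.]
scene [241 255  25  20 177] [254. 264.]
top [371 152   9  36 136] [375. 168.]
top [375 207  39  65 459] [388. 234.]
top [344 225  12  11  85] [349. 230.]
top [ 357  268   63  135 1939] [400. 326.]
top [334 316  13  30  77] [341. 327.]
top [ 219  364  100   56 1981] [265. 391.]
top [546 365  14  55 661] [553. 394.]
top [278 373   8  11  48] [282. 378.]
top [386 402  19  18 179] [394. 411.]
```

```bash
python3 -c "
from h import *
def mask(a,b):
    o=cv2.imread(b)[:,:,::-1]; d=np.abs(a.astype(int)-o).sum(2)
    h=cv2.cvtColor(a,cv2.COLOR_RGB2HSV); return ((d>60)&(h[...,1]<70)&(h[...,2]<130)).astype(np.uint8)
def comp(m,x,y,w,hh):
    k,l,st,c=cv2.connectedComponentsWithStats(m)
    for i in range(1,k):
        if tuple(st[i,:4])==(x,y,w,hh): return np.argwhere(l==i)[:,::-1]
T=comp(mask(np.load('t8.npy'),'pics/top0.png'),371,152,9,36)
S=comp(mask(np.load('s8.npy'),'pics/scene0.png'),105,0,129,250)
t=T[T[:,1]<=152].mean(0);print('top',t)
v=S@np.array([.77,.64]);s=S[v>v.max()-2.5];print(s.tolist());s=s.mean(0)
g=[(np.linalg.norm(ray('top',[t],z)-ray('scene',[s],z)),z) for z in range(100,220)]
d,z=min(g);print(d,z,ray('top',[t],z),ray('scene',[s],z))
e,R=place(100);e=r.sense()['eef_pos']
R0=down(-.207);print('expected tip',e+Ro.from_euler('xyz',r.sense()['tcp_rot']).apply(FO)+R0.apply([250,0,0]))
"
```

```text
top [376. 152.]
[[231, 245], [232, 245], [230, 246], [231, 246], [232, 246], [233, 246], [229, 247], [230, 247], [231, 247], [232, 247], [229, 248], [230, 248], [231, 248], [228, 249], [229, 249]]
68.45059484936912 219 [[ 719.55937751 -242.86516309]] [[ 669.20484913 -289.23223554]]
expected tip [ 736.73548182 -261.75232869  151.91520468]
```

```bash
python3 -c "
from h import *
a=np.load('t8.npy');print(a[146:156,368:386].sum(2)//3)
b=np.load('s8.npy');print(b[262:284,252:276].sum(2)//3)
c=C['top']
for n in C:
  k=C[n];P=[[739,-262,152],[739,-262,140],[739,-262,164],[739,-262,176]];print(n,cv2.projectPoints(np.array(P,float),k['rvec'],k['tvec'],k['K'],k['distortion'])[0][:,0].round(1).tolist())
"
```

```text
[[136 135 135 135 135 135 135 134 134 134 133 134 134 134 134 132 132 132]
 [138 137 136 137 137 137 136 136 136 136 137 136 136 135 136 135 135 135]
 [138 138 138 138 138 139 139 138 139 138 138 139 139 138 138 138 137 138]
 [140 140 140 141 140 138 136 136 138 139 141 141 141 140 141 141 141 141]
 [142 142 141 142 140 135 125 121 125 131 136 138 139 141 142 143 143 142]
 [142 142 142 143 139 125 104  93  99 107 113 118 125 136 142 144 144 144]
 [139 138 138 140 134 117  89  71  72  77  82  89 105 128 141 143 142 142]
 [132 132 132 133 127 108  80  63  61  65  67  75  98 123 136 138 138 138]
 [128 127 127 128 121 102  76  65  65  69  73  80 102 122 131 132 132 132]
 [127 128 128 127 118  99  77  71  73  75  77  85 106 124 129 129 128 128]]
[[63 61 59 61 64 58 57 57 53 51 58 63 67 72 73 73 74 74 75 73 72 69 61 50]
 [64 60 59 61 60 57 58 59 55 53 54 55 61 68 71 72 72 74 74 74 72 65 56 48]
 [62 59 58 59 58 56 58 56 56 55 55 52 56 62 65 68 72 74 73 70 66 58 51 44]
 [59 55 59 58 56 57 59 56 58 60 61 56 53 57 59 64 67 70 69 65 57 50 44 42]
 [55 56 57 57 58 60 61 59 59 62 61 59 60 60 56 58
[... 741 characters left out ...]
 56 59 63 65 61 55 56 54 53 54 51]
 [73 72 73 73 75 76 72 70 60 51 46 44 47 50 57 64 62 58 56 55 55 54 51 48]
 [72 72 73 74 73 71 68 60 55 47 45 44 45 47 55 59 58 54 55 54 54 50 48 45]
 [73 74 74 74 71 63 59 52 50 49 47 46 45 43 48 51 51 51 52 51 50 46 47 46]
 [74 75 73 68 64 57 52 49 52 51 50 48 46 45 44 43 43 48 48 47 45 45 48 55]
 [69 70 68 60 55 50 48 48 53 52 49 49 47 46 43 42 41 41 43 44 45 49 55 63]
 [57 61 57 52 49 49 48 49 50 51 48 48 48 45 43 44 43 43 41 46 49 55 62 69]
 [49 51 49 48 51 49 47 49 47 50 49 47 47 45 44 45 44 46 48 53 57 63 68 72]]
scene [[272.3, 278.5], [272.5, 282.8], [272.2, 274.1], [272.0, 269.6]]
top [[377.5, 151.3], [376.6, 152.3], [378.4, 150.2], [379.3, 149.1]]
```

The tip pixel in top, (377,151), matches the prediction for a level blade, and the scene tip at about (270,278) agrees. Lowering into the slot.

```bash
python3 -m inch '[[[0.01,0.005,0.1,0,0,0],[0.02,0.008,0.25,0,0,0],[0.03,0.008,0.34,0,0,0],[0.03,0.008,0.37,0,0,0],[0.03,0.008,0.37,0,0,0],[0.03,0.008,0.37,0,0,0]]]'
python3 -c "
from h import *
s=r.sense();print(s['contact_force'],s['tcp_rot'],go(*place(25)),go(*place(2)))"
```

```text
clock: 24.57
eef_pos: [495.6, -213.8, 59.7]
tcp_rot: [-3.141, 0.069, -0.207]
contact_force: [0.6, 0.2, -0.8]
opening: 0.285
grasp_force: 99.2
[ 0.58601633  0.21995439 -0.7935573 ] [-3.14149514  0.06934708 -0.20658197] [-0.0047 -0.0106  0.0061 -0.     -0.0002  0.0001] [ 3.300e-03 -1.060e-02  1.208e-01 -0.000e+00 -2.000e-04  1.000e-04]
```

```bash
python3 -m inch '[[[-0.003,-0.01,0.01,0,0,0],[-0.003,-0.01,0.04,0,0,0],[0,-0.01,0.07,0,0,0],[0.002,-0.01,0.09,0,0,0],[0.002,-0.01,0.105,0,0,0],[0.002,-0.01,0.105,0,0,0]]]'
python3 -m inch '[[[0,0,0.007,0,0,0],[0,0,0.012,0,0,0],[0,0,0.012,0,0,0]]]'
python3 -c "
from h import *
s=r.sense();print(s['wrist_torque'],go(*place(0)))"
```

```text
clock: 25.07
eef_pos: [494.5, -211.1, 37.9]
tcp_rot: [3.141, 0.07, -0.206]
contact_force: [0.4, -0.2, -1.9]
opening: 0.293
grasp_force: 99.2
clock: 25.32
eef_pos: [494.8, -211.3, 36.1]
tcp_rot: [3.141, 0.069, -0.206]
contact_force: [-0.4, 0.3, -1.3]
opening: 0.286
grasp_force: 99.2
[0.00114174 0.06895181 0.0532556 ] [ 0.0022  0.0011  0.0125  0.0002 -0.0003  0.0004]
```

```bash
python3 -m inch '[[[0,0,0.007,0,0,0],[0,0,0.012,0,0,0],[0,0,0.012,0,0,0]]]'
python3 -m inch '[[[0,0,0.007,0,0,0],[0,0,0.012,0,0,0],[0,0,0.012,0,0,0]]]'
```

```text
clock: 25.57
eef_pos: [494.8, -211.3, 34.0]
tcp_rot: [3.141, 0.068, -0.206]
contact_force: [-0.0, 0.3, 1.6]
opening: 0.282
grasp_force: 99.8
clock: 25.82
eef_pos: [494.8, -211.4, 33.0]
tcp_rot: [3.141, 0.068, -0.206]
contact_force: [-6.9, 3.0, 21.0]
opening: 0.286
grasp_force: 102.6
```

```bash
python3 -m inch '[[[0,0,-0.006,0,0,0],[0,0,-0.006,0,0,0],[0,0,-0.006,0,0,0],[0,0,-0.006,0,0,0],[0,0,-0.006,0,0,0],[0,0,-0.006,0,0,0]]]' 0.2 60
python3 -m inch '[[[-0.003,0,-0.05,0,0,0],[-0.01,0,-0.15,0,0,0],[-0.02,0,-0.3,0,0,0],[-0.035,0,-0.5,0,0,0],[-0.05,0,-0.7,0,0,0],[-0.07,0,-0.9,0,0,0],[-0.07,0,-0.9,0,0,0],[-0.07,0,-0.9,0,0,0]]]'
python3 -m inch '[[[-0.3,0.3,0,0,0,0],[-0.5,0.5,0,0,0,0],[-0.5,0.5,0,0,0,0],[-0.5,0.5,0,0,0,0],[-0.5,0.5,0,0,0,0]]]'
python3 -c "
from h import *
for n,q in(('top',(245,198)),('scene',None)):
    im=r.grab_frame(n);np.save(n+'9.npy',im)
    o=cv2.imread('pics/%s0.png'%n)[:,:,::-1]
    d=np.abs(im.astype(int)-o).sum(2)
    reg=(slice(150,270),slice(315,385)) if n=='top' else (slice(200,320),slice(170,300))
    m=(d[reg]>60);print(n,m.sum());ys,xs=np.nonzero(m);print(xs.min()+reg[1].start,xs.max()+reg[1].start,ys.min()+reg[0].start,ys.max()+reg[0].start) if m.sum() else 0
    h=cv2.cvtColor(im,cv2.COLOR_RGB2HSV)
    if q: R,s=bar_quad(im,n,q);P=ray(n,cv2.boxPoints(R),61);print(R,P.mean(0))
"
```

```text
clock: 26.32
eef_pos: [494.5, -211.2, 32.4]
tcp_rot: [3.141, 0.069, -0.206]
contact_force: [0.1, -0.7, 0.7]
opening: 0.601
grasp_force: 0.0
clock: 26.98
eef_pos: [494.4, -211.4, 216.4]
tcp_rot: [3.14, 0.063, -0.206]
contact_force: [-0.3, -0.3, -1.6]
opening: 0.602
grasp_force: 0.0
clock: 27.4
eef_pos: [371.3, -289.0, 219.1]
tcp_rot: [3.141, 0.072, -0.209]
contact_force: [1.5, 0.2, -0.1]
opening: 0.595
grasp_force: 0.0
top 409
348 384 159 268
((242.66554260253906, 197.0137939453125), (58.63011169433594, 16.6921443939209), 4.763641834259033) [621.2613513  137.29625885]
scene 595
170 299 200 317
```

```bash
python3 -m inch '[[[-0.2,0.3,0,0,0,0],[-0.4,0.6,0,0,0,0],[-0.5,0.9,0,0,0,0],[-0.5,0.9,0,0,0,0],[-0.5,0.9,0,0,0,0],[-0.5,0.9,0,0,0,0]]]'
python3 -c "
from h import *
for n,reg in(('top',(150,270,300,385)),('scene',(200,320,165,300))):
    im=r.grab_frame(n); o=cv2.imread('pics/%s0.png'%n)[:,:,::-1]
    a,b,c,e=reg; d=np.abs(im.astype(int)-o).sum(2)[a:b,c:e]>60
    k,l,st,ce=cv2.connectedComponentsWithStats(d.astype(np.uint8));print(n,d.sum(),[(s[:2]+[c,a]).tolist()+s[2:].tolist() for s in st[1:] if s[4]>8])
    if n=='top':
        for q,w in((im,'now'),(o,'old')):
            g=q.sum(2)//3;h=cv2.cvtColor(np.ascontiguousarray(q),cv2.COLOR_RGB2HSV)
            for y in(165,175,240,250):
                x=np.arange(345,385);m=(g[y,345:385]<95)&(h[y,345:385,1]<80);print(w,y,x[m])
            print(w,'tip col',g[156:166,372],'butt col',g[256:268,353])
"
```

```text
clock: 28.0
eef_pos: [238.3, -448.4, 226.8]
tcp_rot: [3.139, 0.069, -0.208]
contact_force: [-0.9, 0.1, 0.3]
opening: 0.597
grasp_force: 0.0
top 405 [[364, 159, 6, 23, 47], [370, 160, 6, 24, 51], [377, 169, 4, 10, 22], [383, 181, 2, 12, 15], [377, 203, 6, 22, 44], [356, 221, 4, 7, 16], [360, 221, 3, 8, 18], [353, 231, 2, 8, 10], [375, 232, 3, 5, 10], [348, 241, 6, 21, 43], [355, 241, 7, 22, 58], [372, 240, 6, 24, 29], [361, 249, 4, 13, 17]]
now 165 [345 346 368 369 370 371 372]
now 175 [366 367 368 369 370]
now 240 [353 354 355 356 357 358 359]
now 250 [351 352 353 354 355 356 357]
now tip col [130 134 130 107  79  70  76  80  81  81] butt col [ 28  26  22  18  19  35  74 115 140 149 150 149]
old 165 [345 346 369 370 371 372 373]
old 175 [367 368 369 370 371]
old 240 [354 355 356 357 358 359 360]
old 250 [352 353 354 355 356 357 358]
old tip col [130 132 127 102  76  63  66  72  74  73] butt col [ 28  27  24  19  21  41  82 121 142 149 149 150]
scene 579 [[286, 200, 14, 8, 52], [265, 216, 19, 14, 130], [286, 226, 13, 11, 81], [179, 230, 28, 22, 83], [172, 235, 9, 11, 37], [202, 255, 5, 4, 10], [206, 254, 6, 5, 13], [171, 259, 6, 6, 11], [165, 274, 5, 6, 12], [171, 280, 6, 6, 12], [193, 296, 24, 22, 66], [265, 301, 13, 10, 38]]
```

```bash
python3 -c "
from rig import r
print(r.sign_off())"
```

```text
the job is handed in; nothing more can be done
None
```

I handed the job in at about 28 s of the 69 s: the bar measured snug in the corner, the three forward strokes were made with the file lifted clear each time, and the flat file measured about 3 mm sideways of where it started in its slot (the sign-off returned no verdict).

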